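Rebuild the tiered drawer organiser and clip its spring clip on

ROBOT

A 6-joint arm with a two-finger parallel gripper is mounted at the origin on the work surface. World frame = base frame: x ahead of the robot, y to its left, z up, the work surface at z = 0. Lengths are in m, angles in rad, forces in N, time in s.
With the tool pointing down it reaches from about 0.275 to 0.875 m from the base axis. Payload 12.5 kg.
Tool frame: the origin (TCP) lies on the centre line of the jaws, within the pads' length; the fingertips stand r.finger_overhang ahead of it and the grasp point (between the pads) lies 3 mm ahead of it (r.finger_overhang is the distance from the TCP to the fingertips, in m); z points along the fingers, y is the line along which they close (so a half turn about z gives the same grasp; the last joint's range is limited). The gripper opens to 85 mm and grips with 20 to 120 N. Pads are 22 mm wide; open, the fingers measure 114 mm over their backs; the gripper's body (76 mm by 85 mm) begins 54 mm behind the grasp point. The pads swing forward as they close: fully open they stand 13 mm farther back than shut.
Start: joints at [-1.419, 0.351, 1.652, -0, 1.139, -0.085], TCP at [0.129, -0.535, 0.253] pointing down, gripper open.
Joint ranges: [-2.75, 2.75], [-0.79, 2.1], [0.01, 2.65], [-1.57, 4.71], [0.07, 3.14], [-2.87, 2.87]. Speed limits (rad/s): [2.22, 2.22, 2.79, 3.14, 3.14, 3.14].

INTERFACE

Orientations are given as a unit quaternion [x, y, z, w].
In Python, from cell import r, optics gives the robot as it stands. The module is installed in compiled form; this text tells all that it offers. Calls block until the motion is done:
- r.move_to(position, orientation): joint-space move of the TCP to a pose.
- r.move_linear(position, rot=None, vel=0.15): straight line of the TCP; rot=None keeps the orientation; vel is the mean speed in m/s.
- r.set_joints(angles): joint-space move.
- r.set_gripper(opening, squeeze=None): opening from 0.0 (shut) to 1.0 (fully open); squeeze is the grip in N (None keeps the last); returns when the fingers have stopped.
- r.sleep(seconds).
- r.inverse_kinematics(position, orientation): joint angles nearest the present ones, or None.
- optics.get_image(name): name is "side" or "top"; returns a dict with "pixels" (480x640x3 uint8, red, green, blue), "depth" (480x640 float32, m along the optical axis (not along the pixel's ray), 0 where there is no reading), "fx", "fy", "cx", "cy" (pixels), "camera_from_world" (4x4, takes a point from world to camera coordinates). Camera axes: x right, y down, z forward; pixel columns grow to the right and rows downward; lengths in m; the calibration is good to about 2 mm. A picture is of the moment at which its call begins.
A pose or a line that the arm cannot do raises r.PlanningError and nothing moves.
- r.hand_in(): hands the job in; it is judged then, once.
Readings, each from a call of its own:
- r.current_t(): time.
- r.current_q(): joint angles.
- r.current_qvel(): joint speeds.
- r.current_effort(): joint torques, N m.
- r.current_tool_pos(): TCP position.
- r.current_ee_rot(): TCP orientation.
- r.current_contact_force(): force on the tool from outside, world axes, zero at the start.
- r.current_torque(): the same for the moment, N m.
- r.current_opening(): opening from 0.0 (shut) to 1.0 (fully open).
- r.current_finger_force(): force on a finger pad.
Only numpy, scipy, OpenCV 4.12 (cv2) and the standard library are available. Lean on these libraries where they do the work, as an engineer would, in place of code of your own. Each camera call takes 0.05 s, during which the arm holds its last target. There are 200 camera calls.

TASK

Rebuild the two-tier wooden organiser in the drawer: gently lower the tray with the large corner holes over the stand's four posts, then the tray with the small corner holes above it, each resting level on its shoulders at all four corners and not dropped. Then take the loose spring clip off the steel board by squeezing its handles and clip it upright, pushed fully down, onto the upper tray's rim, somewhere near the middle of either long side. Let go of everything and leave the drives, eraser and bowl where they lie.

Things in the scene. Friction and masses are not known exactly. Their poses are not given: they have to be found in the camera images.
- stand: Light wooden stand, fixed. Base 164 (x) x 112 (y) x 6 mm, four equal round posts at x +-67, y +-41. Origin: centre of underside, on the drawer floor; z up. Each post: 24 mm thick up to a flat shoulder at height 40, then 16 thick (top edge bevelled 1.5 mm) to a second flat shoulder at 95, then 7 thick to a tapered tip at 118.
- lower_tray: Loose wooden tray, about 0.2 kg, 164 (x) x 112 (y) mm, floor 4 thick, LARGE 20 mm round holes at its corners (x +-67, y +-41), low rim (3 thick, top 16 above the underside). Handle rib in the middle along x: 70 long, 10 thick, top 40 above the underside. Origin: centre of underside; lies flat, z up. Half turns are equal. Ends on the 40 mm shoulders.
- upper_tray: Loose wooden tray, same outline, floor, hole places, handle rib and mass as the other, but SMALL 10 mm corner holes and a high rim: 3 mm thick, top 26 mm above the underside; its long walls are centred on y = +-54.5. Origin: centre of underside; lies flat, z up. Half turns are equal. Ends on the 95 mm shoulders.
- board: Fixed steel board: base 120 (x) x 44 (y) x 5 mm, upright 3 mm sheet along x at y = 0, top edge at height 40. Origin: centre of underside. A navy USB stick is pinched upright at x = -42 (top at height 74, fixed); the loose clip sits astride the sheet at x = 18 to 42.
- clip: Loose sprung steel bulldog clip, 40 g, jaws down, z up, 24 mm wide along its x (along the edge it pinches); jaws close along y. Origin: on its 8 mm thick pivot bar, which rests on the edge (origin 4 above the edge). At rest on the sheet: jaw tips 21 below the origin; two flat handles rise to 31 above it, leaning apart, 33 across the tops.
- clip_jaw (a joint): Hinge of the clip's +y half: 0 = pinching a 3 mm sheet, -0.15 = jaws shut on nothing, 0.53 rad = fully squeezed open; a spring closes it (about 3 N at the jaws). Pressing the handles together along y (about 5 N) opens it until they stop parallel, 18 mm across; the jaws then gape 14 mm.
- pen_pot: Fixed dark steel pen pot with pens, 68 mm across, 90 high, pen tips up to 155 high and leaning within 45 mm of its axis; origin under its middle. An obstacle.
- gold_drive: Loose gold-coloured metal USB drive lying flat, 44 x 16 x 8 mm, origin under its middle. Bystander.
- bamboo_stick: Loose bamboo-cased USB stick lying flat, 44 x 18 x 9 mm, origin under its middle. Bystander.
- eraser: Loose white hard plastic eraser, 42 x 20 x 12 mm, origin under its middle. Bystander.
- bowl: Loose red ceramic bowl, 90 mm across, 35 mm high, origin under its middle. Bystander.
Not all that is in view belongs to the job. There is more than one size of the clip; the job needs the smallest.

How it is judged:
By the outcome, as a careful person would: the job done as asked, in the order asked, and still so for the second after the job is handed in, with the robot touching nothing.
It also fails if it takes over 72 s, if anything falls off the work surface, if the arm or the gripper's body presses on something with over 40 N, if the wrist force passes 120 N, or if a joint passes its speed limit or range.

## Working session

There is one attempt and no reset: what is moved stays moved. The work goes in short steps, each a Python script; the robot and the scene stay as the last script left them, time stands still between calls to the robot, and variables do not carry over. Pictures are saved under pics/ and viewed, at most 10 in all, crops included, and the job is handed in when it is done.

```bash
mkdir -p pics; cat > h.py <<'E'
import numpy as np, cv2
from cell import r, optics
def snap(name, f=None):
    d=optics.get_image(name)
    if f: cv2.imwrite('pics/'+f,d['pixels'][:,:,::-1])
    return d
def cloud(d):
    v,u=np.mgrid[0:480,0:640]; z=d['depth'].astype(float)
    c=np.stack([(u-d['cx'])/d['fx']*z,(v-d['cy'])/d['fy']*z,z,np.ones_like(z)],-1)
    w=c@np.linalg.inv(d['camera_from_world']).T
    w=w[...,:3]; w[d['depth']==0]=np.nan
    return w
def ray(d,u,v,h):
    T=np.linalg.inv(d['camera_from_world']); k=T[:3,:3]@np.array([(u-d['cx'])/d['fx'],(v-d['cy'])/d['fy'],1.]); o=T[:3,3]
    return o+k*(h-o[2])/k[2]
E
python3 - <<'E'
from h import *
for n in('top','side'):
    d=snap(n,n+'0.png'); np.savez('/tmp/'+n,**d)
    print(n,d['fx'],np.linalg.inv(d['camera_from_world']).round(3).tolist())
print(r.finger_overhang,r.current_t(),r.current_ee_rot(),r.current_opening())
E
```

```text
top 612.8431682054262 [[-0.065, -0.977, 0.201, 0.334], [-0.998, 0.064, -0.009, 0.012], [-0.004, -0.201, -0.98, 1.145], [0.0, 0.0, 0.0, 1.0]]
side 453.19934124717486 [[-0.878, -0.279, 0.39, 0.237], [-0.479, 0.539, -0.693, 0.571], [-0.017, -0.795, -0.606, 0.549], [0.0, 0.0, 0.0, 1.0]]
0.022 0.1 [ 9.92996522e-01  1.18142405e-01 -6.45729666e-06 -5.28191249e-04] 1.000657297402152
```

View pics/top0.png

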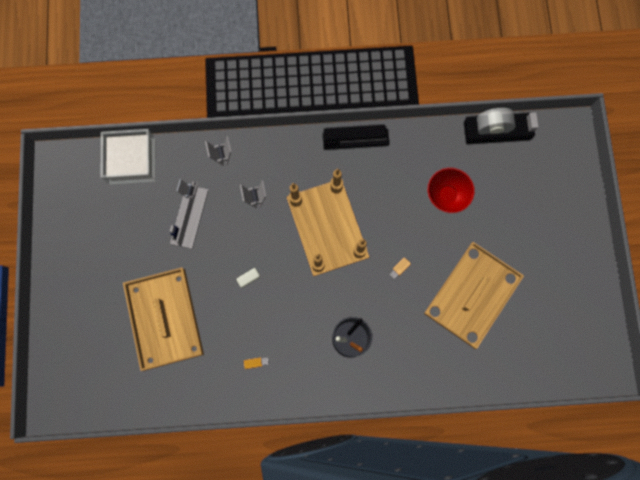

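View pics/side0.png

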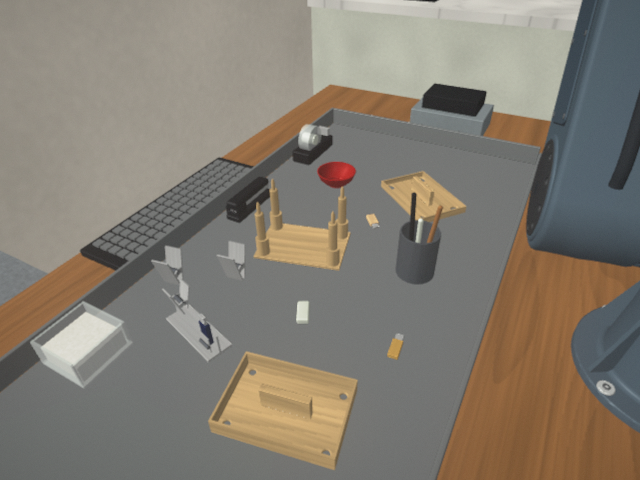

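Top view: the stand is at (328,228), the tray with large holes (lower) at (475,295), and the tray with small holes and high rim (upper) at (163,318). There are three clips: one astride the board at (186,188), and larger ones standing loose at (218,150) and (253,193). The pen pot is at (352,338). The clip on the board matches the description: it is the smallest and sits on the sheet.

```bash
cat > m.py <<'E'
from h import *
D={n:dict(np.load(f'/tmp/{n}.npz')) for n in('top','side')}
if __name__=='__main__':
    a=D['top']['pixels'][125:265,150:290]; b=D['side']['pixels'][225:375,120:270]
    im=np.hstack([cv2.resize(x,(400,400),interpolation=cv2.INTER_CUBIC) for x in(a,b)])
    cv2.imwrite('pics/crop1.png',im[:,:,::-1])
    for n in D:
        d=D[n]; w=cloud(d); hsv=cv2.cvtColor(d['pixels'],cv2.COLOR_RGB2HSV)
        print(n,'floor z',np.nanmedian(w[300:320,200:230,2]) if n=='top' else np.nanmedian(w[340:370,330:370,2]))
        m=cv2.inRange(hsv,(10,70,60),(25,200,255))
        ok=(w[...,0]>.15)&(w[...,0]<.8)&(abs(w[...,1])<.6)&(w[...,2]<.13); m[~ok]=0
        m=cv2.morphologyEx(m,cv2.MORPH_CLOSE,np.ones((3,3)))
        k,l,s,c=cv2.connectedComponentsWithStats(m)
        for i in range(1,k):
            if s[i,4]<1500: continue
            cs,h=cv2.findContours((l==i).astype(np.uint8),cv2.RETR_CCOMP,cv2.CHAIN_APPROX_NONE)
            P=w[l==i]; z=P[:,2]
            print(' comp',c[i].round(1),s[i].tolist(),'zpct',np.nanpercentile(z,[1,20,50,80,95,99.8]).round(4))
            q=P[(z<.03)][:,:2].astype(np.float32); print('  rect',cv2.minAreaRect(q))
            for cc,hh in zip(cs,h[0]):
                if hh[3]>=0 and cv2.contourArea(cc)>5:
                    (u,v),sz,_=cv2.minAreaRect(cc); mm=cv2.moments(cc);u,v=mm['m10']/mm['m00'],mm['m01']/mm['m00']
                    print('  hole',round(u,1),round(v,1),np.round(sz,1),ray(d,u,v,.004)[:2].round(4))
            hi=((l==i)&(w[...,2]>.100)).astype(np.uint8)
            kk,ll,ss,c2=cv2.connectedComponentsWithStats(hi)
            for j in range(1,kk):
                p=w[ll==j]; print('  pin',c2[j].round(1),ss[j,4],np.nanmean(p,0).round(4),p[:,2].max().round(4))
E
python3 m.py
```

```text
top floor z 0.0009134318069485836
 comp [624.9 197.6] [606, 109, 34, 200, 1812] zpct [-0.0055 -0.0022 -0.0002  0.002   0.0062  0.0471]
  rect ((0.6044461131095886, -0.5909712314605713), (0.39213770627975464, 0.025506073608994484), 0.19067886471748352)
 comp [286.1 427.6] [0, 142, 640, 338, 26736] zpct [-0.0048 -0.0016  0.0003  0.0021  0.0041  0.0456]
  rect ((0.2645076513290405, 0.13441669940948486), (1.306222677230835, 0.5632386803627014), 63.79109191894531)
  pin [260. 464.] 1 [0.2109 0.1082 0.2634] 0.2634
 comp [326.9 225.4] [286, 169, 84, 107, 5279] zpct [-0.0006  0.0044  0.0067  0.0099  0.0885  0.1165]
  rect ((0.6081347465515137, -0.009817555546760559), (0.1868758201599121, 0.11783553659915924), 14.645224571228027)
  pin [337.2 170.9] 17 [ 0.6715 -0.0333  0.1123] 0.1192
  pin [293.1 185.2] 18 [0.6509 0.0459 0.1109] 0.1175
  pin [362.5 241.1] 19 [ 0.5427 -0.0678  0.1122] 0.1189
  pin [317.5 256.1] 19 [0.5217 0.0112 0.1116] 0.1186
 comp [473.9 294.7] [424, 242, 100, 107, 5356] zpct [-0.0015  0.0023  0.0044  0.0083  0.023   0.0429]
  rect ((0.4505757689476013, -0.27697110176086426
[... 1403 characters left out ...]
5 206.8] 32 [0.6517 0.0471 0.1088] 0.1177
  pin [332.5 216.5] 34 [0.5222 0.0128 0.1084] 0.1178
 comp [507.8 371.1] [437, 194, 129, 286, 17181] zpct [-0.0027 -0.0013 -0.0005  0.0003  0.001   0.0022]
  rect ((0.19636227190494537, -0.05517035722732544), (0.09293083846569061, 0.6950680017471313), 0.043437931686639786)
 comp [285.7 408.8] [208, 352, 150, 118, 11349] zpct [0.0007 0.0027 0.0041 0.0206 0.0303 0.0405]
  rect ((0.44709986448287964, 0.2932409644126892), (0.16916565597057343, 0.13242201507091522), 11.26957893371582)
  hole 326.2 452.3 [5. 6.] [0.3691 0.3274]
  hole 227.5 422.5 [5.7 4.2] [0.4994 0.353 ]
  hole 343.0 396.3 [8. 6.] [0.3847 0.2491]
  hole 252.4 372.1 [7. 6.] [0.5154 0.2749]
```

View pics/crop1.png

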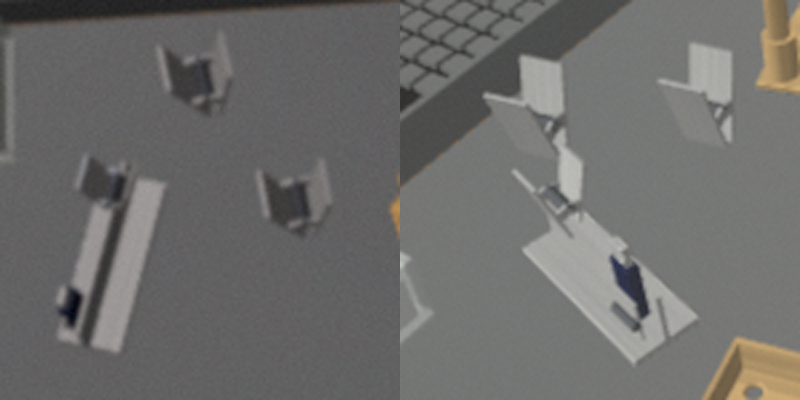

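The crop confirms it: the clip astride the sheet beside the navy stick is clearly smaller than the two standing loose. Tray hole spacings (133.5 mm) and post spacings (134 mm) match the given sizes, and the floor is z≈0. Next I pick the lower tray and check it at hover.

```bash
cat >> h.py <<'E'
def q(deg): a=np.radians(deg)/2; return [float(np.cos(a)),float(np.sin(a)),0.,0.]
def st(m=''): print(m,'t',round(r.current_t(),2),'p',np.round(r.current_tool_pos(),4),'F',np.round(r.current_contact_force(),1),'M',np.round(r.current_torque(),2),'op',round(r.current_opening(),3))
S=np.array([.598,-.0112]); SY=14.95
def pick(c,yaw):
    r.set_gripper(.45,60); r.move_to([*c,.13],q(yaw)); r.move_linear([*c,.031],vel=.12)
    st('down'); r.set_gripper(0,60); st('grip'); r.move_linear([*c,.22],vel=.15); st('up')
E
python3 - <<'E'
from h import *
pick([.4494,-.2731],-38.85)
r.move_to([*S,.26],q(SY)); st('over')
r.move_linear([*S,.168],vel=.12); st('hover')
d=snap('top','hov1.png'); np.savez('/tmp/top1',**d); e=snap('side'); np.savez('/tmp/side1',**e)
cv2.imwrite('pics/hov1.png',np.hstack([cv2.resize(d['pixels'][130:310,250:430],(400,400)),cv2.resize(e['pixels'][130:310,210:390],(400,400))])[:,:,::-1])
E
```

```text
down t 3.19 p [ 0.4497 -0.2734  0.0316] F [ 0.3 -0.1  0.2] M [ 0.01  0.02 -0.02] op 0.451
grip t 3.56 p [ 0.4498 -0.2734  0.0318] F [-0.8  0.8  7.1] M [ 0.13  0.16 -0.05] op 0.103
up t 4.97 p [ 0.4491 -0.2729  0.2192] F [-0.2 -0.4 -1.7] M [ 0.03 -0.01  0.04] op 0.112
over t 6.13 p [ 0.5977 -0.0122  0.2596] F [ 0.1 -0.7 -1.5] M [-0.04  0.04  0.04] op 0.104
hover t 7.05 p [ 0.5984 -0.0114  0.1688] F [-0.3 -0.7 -1.9] M [-0.02 -0.02  0.03] op 0.105
```

View pics/hov1.png

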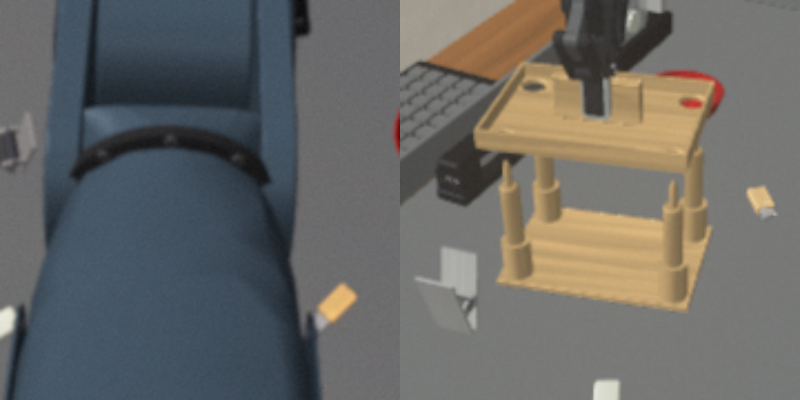

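The side view shows the tray level above the posts, with the two far holes at about (270,169) and (340,176) in the full image. The arm hides the top view. I'll check those holes against the posts using the side camera only.

```bash
cat > holes.py <<'E'
from h import *
def holes(d,box,h,amin,amax):
    hsv=cv2.cvtColor(d['pixels'],cv2.COLOR_RGB2HSV); m=cv2.inRange(hsv,(8,60,90),(26,200,255))
    u0,v0,u1,v1=box; cs,hh=cv2.findContours(m,cv2.RETR_CCOMP,cv2.CHAIN_APPROX_NONE); out=[]
    for c,k in zip(cs,hh[0]):
        if k[3]<0: continue
        a=cv2.contourArea(c); M=cv2.moments(c)
        if amin<a<amax:
            u,v=M['m10']/M['m00'],M['m01']/M['m00']
            if u0<u<u1 and v0<v<v1: out.append(ray(d,u,v,h)[:2]); print('hole',round(u,1),round(v,1),a,cv2.boundingRect(c),out[-1].round(4))
    return out
def post(sx,sy):
    a=np.radians(SY); return S+np.array([[np.cos(a),-np.sin(a)],[np.sin(a),np.cos(a)]])@[sx*.067,sy*.041]
E
python3 - <<'E'
from holes import *
d=dict(np.load('/tmp/side1.npz'))
holes(d,(240,150,370,200),.1416,5,200)
for s in((1,-1),(-1,-1)): print('post',post(*s).round(4))
# pins via ray of pin mask centroid at measured mean height, side and top
for n in('top','side'):
    d=dict(np.load(f'/tmp/{n}.npz'));w=cloud(d)
    m=((w[...,2]>.1)&(w[...,2]<.125)&(abs(w[...,0]-.598)<.09)&(abs(w[...,1]+.011)<.08)).astype(np.uint8)
    k,l,s,c=cv2.connectedComponentsWithStats(m); P=[]
    for j in range(1,k):
        if s[j,4]>8:
            P.append(ray(d,*c[j],.109)[:2])
    print(n,np.round(P,4).tolist(),np.mean(P,0).round(4))
E
```

```text
hole 341.2 176.2 35.5 (336, 174, 11, 6) [ 0.5438 -0.063 ]
hole 270.1 168.8 26.0 (265, 167, 11, 5) [ 0.672  -0.0281]
post [ 0.6733 -0.0335]
post [ 0.5438 -0.0681]
top [[0.6726, -0.0334], [0.6515, 0.0459], [0.5434, -0.068], [0.5222, 0.0112]] [ 0.5974 -0.0111]
side [[0.6722, -0.0313], [0.544, -0.0661], [0.6514, 0.0478], [0.5218, 0.0136]] [ 0.5973 -0.009 ]
```

After allowing for the hole's far wall being masked as wood, holes and posts agree within about 1 mm. I'll lower it with force monitoring.

```bash
cat >> h.py <<'E'
def lower(xy,z0,z1,step,vel,thr):
    """step down to z1, stop when upward force rises by thr; returns True if contact"""
    f0=r.current_contact_force()[2]; z=z0
    while z>z1+1e-6:
        z=max(z-step,z1); r.move_linear([*xy,z],vel=vel)
        f=r.current_contact_force()
        if f[2]-f0>thr or np.hypot(f[0],f[1])>8: st(f'contact cmd {z:.4f}'); return True
    st('no contact'); return False
E
python3 - <<'E'
from h import *
if not lower(S,.168,.088,.008,.06,5):
    lower(S,.088,.068,.002,.02,6)
E
```

```text
no contact t 9.98 p [ 0.5978 -0.0111  0.0875] F [ 0.7  0.2 -2. ] M [-0.01  0.    0.01] op 0.109
contact cmd 0.0700 t 12.23 p [ 0.5981 -0.0112  0.0717] F [-9.9  0.1 19.8] M [0.08 1.33 0.01] op 0.106
```

```bash
python3 - <<'E'
from holes import *
r.move_linear([*S,.0712],vel=.02); st()
r.set_gripper(.4); st('rel'); r.move_linear([*S,.21],vel=.2)
r.move_to([.45,.2,.26],q(SY)); 
for n in('top','side'): d=snap(n); np.savez(f'/tmp/{n}2',**d)
a=dict(np.load('/tmp/top2.npz')); b=dict(np.load('/tmp/side2.npz'))
cv2.imwrite('pics/low.png',np.hstack([cv2.resize(a['pixels'][150:290,260:400],(400,400)),cv2.resize(b['pixels'][150:290,230:370],(400,400))])[:,:,::-1])
for d in(a,b):
    w=cloud(d); p=w.reshape(-1,3); p=p[(p[:,2]>.041)&(p[:,2]<.047)]
    a_=np.radians(SY); l=(p[:,:2]-S)@np.array([[np.cos(a_),-np.sin(a_)],[np.sin(a_),np.cos(a_)]])
    k=(abs(l[:,0])<.077)&(abs(l[:,1])<.05); 
    A=np.c_[l[k],np.ones(k.sum())]; print(k.sum(),np.linalg.lstsq(A,p[k,2],rcond=None)[0].round(4))
E
```

```text
t 12.48 p [ 0.5982 -0.0112  0.0717] F [-2.7  0.   7.6] M [ 0.04  0.42 -0.01] op 0.108
rel t 12.85 p [ 0.598  -0.0112  0.071 ] F [-0.2  0.2 -0.6] M [-0.   -0.04 -0.02] op 0.399
3165 [0.001  0.0024 0.0441]
1122 [-0.0017 -0.0006  0.043 ]
```

View pics/low.png

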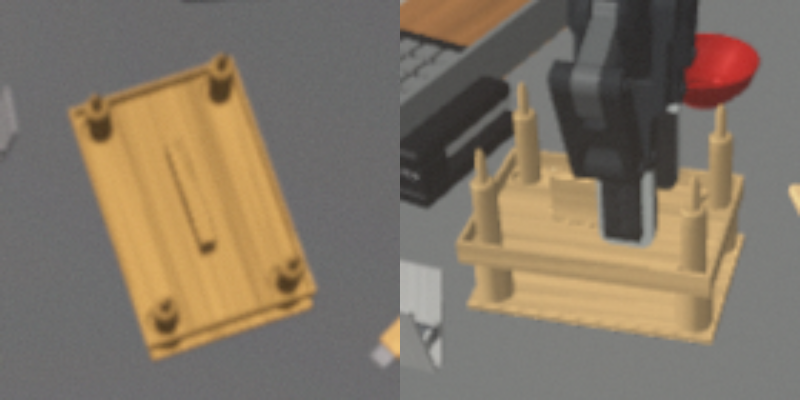

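Top (crop) and side show the lower tray seated level on all four posts, with floor-top z 44 mm and negligible slope. Now I refine the upper tray's position, since its clearance is smaller.

```bash
python3 - <<'E'
from h import *
for n,T in(('top',None),('side',None)):
    d=dict(np.load(f'/tmp/{n}.npz')); hsv=cv2.cvtColor(d['pixels'],cv2.COLOR_RGB2HSV)
    G=[]
    for g in((.3688,.3285),(.3848,.2488),(.4997,.354),(.5157,.2745)):
        c=d['camera_from_world']@[*g,.004,1]; u=c[0]/c[2]*d['fx']+d['cx']; v=c[1]/c[2]*d['fy']+d['cy']
        R=5 if n=='top' else 8; u0,v0=int(round(u)),int(round(v))
        p=hsv[v0-R:v0+R+1,u0-R:u0+R+1,1].astype(float); 
        wgt=np.clip(np.median(p)-15-p,0,None); yy,xx=np.mgrid[-R:R+1,-R:R+1]
        wgt[np.hypot(xx,yy)>R]=0
        uu,vv=u0+(wgt*xx).sum()/wgt.sum(),v0+(wgt*yy).sum()/wgt.sum()
        G.append(ray(d,uu,vv,.004)[:2]); print(n,round(uu,1),round(vv,1),G[-1].round(4),int((wgt>20).sum()))
    print(n,'centre',np.mean(G,0).round(4),'yaw',[round(float(np.degrees(np.arctan2(*(G[i+2]-G[i])[::-1]))),2) for i in(0,1)],'len',[np.linalg.norm(G[i+2]-G[i]).round(4) for i in(0,1)])
# board: clip & sheet points
d=dict(np.load('/tmp/top.npz')); w=cloud(d); e=dict(np.load('/tmp/side.npz')); we=cloud(e)
for n,w in(('top',w),('side',we)):
    m=(w[...,0]>.54)&(w[...,0]<.72)&(w[...,1]>.2)&(w[...,1]<.36)
    for lo,hi in((.003,.008),(.030,.042),(.042,.05),(.05,.08)):
        k=m&(w[...,2]>lo)&(w[...,2]<hi); q_=w[k]
        print(n,lo,hi,k.sum(),np.array(cv2.minAreaRect(q_[:,:2].astype(np.float32))[0]).round(4),cv2.minAreaRect(q_[:,:2].astype(np.float32))[1:])
E
```

```text
top 150.2 360.0 [0.3684 0.329 ] 21
top 193.8 348.4 [0.3841 0.2487] 24
top 135.7 289.7 [0.4997 0.3549] 20
top 178.5 278.5 [0.5156 0.2745] 20
top centre [0.4419 0.3018] yaw [11.15, 11.1] len [np.float64(0.1339), np.float64(0.134)]
side 326.3 452.4 [0.3689 0.3275] 22
side 343.1 396.4 [0.3845 0.2492] 31
side 227.1 422.5 [0.4998 0.3533] 19
side 252.4 372.1 [0.5154 0.2749] 25
side centre [0.4422 0.3012] yaw [11.14, 11.11] len [np.float64(0.1334), np.float64(0.1334)]
top 0.003 0.008 1830 [0.6301 0.2799] ((0.15949136018753052, 0.17972823977470398), 89.92105865478516)
top 0.03 0.042 241 [0.6713 0.2767] ((0.1651129126548767, 0.0943472608923912), 34.25322723388672)
top 0.042 0.05 185 [0.6728 0.2773] ((0.15934376418590546, 0.08906577527523041), 35.51732635498047)
top 0.05 0.08 232 [0.6761 0.2769] ((0.15326733887195587, 0.09516672790050507), 34.962650299072266)
side 0.003 0.008 935 [0.65   0.3014] ((0.145712748169899, 0.12075056880712509), 74.18415832519531)
side 0.03 0.042 442 [0.6692 0.2775] ((0.16085925698280334, 0.09072823077440262), 33.968711853027344)
side 0.042 0.05 343 [0.6757 0.2788] ((0.15491671860218048, 0.09240677952766418), 34.84400177001953)
side 0.05 0.08 290 [0.6682 0.2655] ((0.1398228108882904, 0.08774276822805405), 26.34531593322754)
```

```bash
python3 - <<'E'
from holes import *
pick([.4424,.3015],11.13)
P=[.5975,-.0111]
r.move_to([*P,.26],q(SY)); r.move_linear([*P,.160],vel=.12); r.sleep(.2); st('hover')
d=snap('side'); np.savez('/tmp/side3',**d)
cv2.imwrite('pics/hov2.png',cv2.resize(d['pixels'][130:310,210:390],(600,600),interpolation=cv2.INTER_CUBIC)[:,:,::-1])
h=r.current_tool_pos()[2]-.0318+.004
holes(d,(240,130,370,240),h,2,80)
E
```

```text
down t 16.72 p [0.4429 0.3017 0.0317] F [-0.   0.  -0.1] M [-0.02  0.    0.01] op 0.455
grip t 17.08 p [0.4428 0.3017 0.0317] F [-0.7 -0.7  5.2] M [-0.21  0.15 -0.  ] op 0.107
up t 18.49 p [0.442  0.3013 0.2192] F [ 0.8  0.  -2. ] M [0.04 0.04 0.01] op 0.108
hover t 20.99 p [ 0.5978 -0.0111  0.1606] F [-0.  -0.7 -1.6] M [-0.02 -0.04 -0.02] op 0.107
hole 262.3 206.6 55.0 (259, 202, 9, 11) [0.6226 0.0714]
```

View pics/hov2.png

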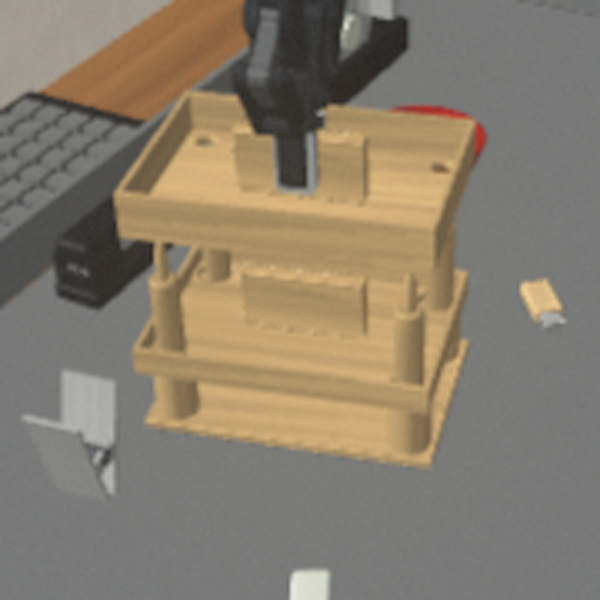

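The tray hovers level, with far holes at about (271,172) and (342,180). I'll check them against the pins in the same camera.

```bash
python3 - <<'E'
from h import *
d=dict(np.load('/tmp/side3.npz')); hsv=cv2.cvtColor(d['pixels'],cv2.COLOR_RGB2HSV)
for u0,v0,pin in((271,172,(.6722,-.0313)),(342,180,(.544,-.0661))):
    p=d['pixels'][v0-5:v0+6,u0-6:u0+7].sum(2).astype(float); w=np.clip(np.median(p)-60-p,0,None)
    yy,xx=np.mgrid[-5:6,-6:7]; w[np.abs(yy)>4]=0
    u,v=u0+(w*xx).sum()/w.sum(),v0+(w*yy).sum()/w.sum()
    g=ray(d,u,v,.1328)[:2]; print(round(u,1),round(v,1),g.round(4),'minus pin',(g-pin).round(4))
E
```

```text
267.3 169.9 [ 0.6837 -0.0351] minus pin [ 0.0115 -0.0038]
345.5 181.3 [ 0.5354 -0.0639] minus pin [-0.0086  0.0022]
```

```bash
python3 - <<'E'
from h import *
d=dict(np.load('/tmp/side3.npz'))
g=d['pixels'].sum(2)
print(g[168:177,264:280]); print(g[176:186,334:350])
for u,v,pin in((271.15,171.95,(.6722,-.0313)),(341.65,180.05,(.544,-.0661))):
    x=ray(d,u,v,.1328)[:2]; print(x.round(4),(x-pin).round(4))
E
```

```text
[[276 274 276 339 404 427 428 423 417 414 416 410 410 401 406 437]
 [279 278 303 400 454 459 463 458 452 450 447 438 432 432 424 454]
 [279 295 378 452 466 455 443 450 463 485 482 466 463 464 469 465]
 [271 345 455 494 473 422 391 395 428 492 515 494 466 467 466 464]
 [307 416 490 501 445 353 316 331 366 437 510 512 491 488 484 487]
 [386 473 503 503 465 404 377 387 417 449 481 498 498 497 501 503]
 [457 500 500 500 500 499 491 481 492 500 501 500 503 501 502 486]
 [481 496 497 498 497 498 498 499 498 502 498 502 507 506 506 464]
 [494 496 495 496 491 492 496 495 497 503 503 500 500 501 494 500]]
[[450 459 451 450 449 449 443 439 438 437 435 433 445 465 424 324]
 [468 472 464 469 463 463 463 461 458 457 459 447 458 456 376 282]
 [468 474 472 469 468 452 438 435 444 472 496 490 472 437 340 272]
 [460 458 463 467 468 415 357 356 371 439 512 513 485 423 319 277]
 [471 466 461 459 453 391 311 297 286 345 417 467 466 376 289 276]
 [476 478 476 471 467 443 388 347 337 339 385 453 427 324 281 277]
 [501 495 493 494 488 491 487 484 488 485 480 469 379 285 276 274]
 [506 506 501 498 499 503 505 503 501 498 486 465 362 274 274 283]
 [505 503 500 498 499 504 498 492 496 494 477 423 326 278 280 288]
 [512 509 499 504 506 507 505 498 502 490 464 374 280 275 279 304]]
[ 0.6729 -0.0319] [ 0.0007 -0.0006]
[ 0.5436 -0.0648] [-0.0004  0.0013]
```

Both holes agree with the pins within about 1 mm, so I'll lower it.

```bash
python3 - <<'E'
from h import *
P=[.5975,-.0111]
if not lower(P,.160,.136,.004,.04,4): lower(P,.136,.124,.002,.02,6)
E
```

```text
no contact t 22.54 p [ 0.5975 -0.0112  0.1358] F [ 2.  -1.  -2.7] M [-0.29 -0.21 -0.07] op 0.106
contact cmd 0.1260 t 23.79 p [ 0.5977 -0.0111  0.1267] F [-1.4 -0.9  6.5] M [-0.13  0.16  0.02] op 0.106
```

```bash
python3 - <<'E'
from h import *
P=[.5975,-.0111]
r.move_linear([*P,.1263],vel=.02); st('b'); r.set_gripper(.4); st('rel'); r.move_linear([*P,.22],vel=.2)
r.move_to([.48,.12,.26],q(SY)); st()
D={}
for n in('top','side'): D[n]=snap(n); np.savez(f'/tmp/{n}4',**D[n])
cv2.imwrite('pics/up.png',np.hstack([cv2.resize(D['top']['pixels'][130:290,250:410],(400,400)),cv2.resize(D['side']['pixels'][130:310,210:390],(400,400))])[:,:,::-1])
a=np.radians(SY); R=np.array([[np.cos(a),-np.sin(a)],[np.sin(a),np.cos(a)]])
for n in D:
    p=cloud(D[n]).reshape(-1,3); l=(p[:,:2]-P)@R
    for lo,hi in((.094,.104),(.118,.124)):
        k=(p[:,2]>lo)&(p[:,2]<hi)&(abs(l[:,0])<.09)&(abs(l[:,1])<.065)
        if lo<.1: k&=(abs(l[:,0])<.076)&(abs(l[:,1])<.048)
        A=np.c_[l[k],np.ones(k.sum())]; print(n,lo,k.sum(),np.linalg.lstsq(A,p[k,2],rcond=None)[0].round(4))
# board region
for n in('top','side'):
    d=dict(np.load(f'/tmp/{n}.npz')); w=cloud(d)
    m=((w[...,0]>.54)&(w[...,0]<.70)&(w[...,1]>.2)&(w[...,1]<.34)&(w[...,2]>.025)).astype(np.uint8)
    k,lab,s,c=cv2.connectedComponentsWithStats(m)
    for j in range(1,k):
        if s[j,4]<8: continue
        q_=w[lab==j]; print(n,'comp px',c[j].round(1),s[j].tolist(),'mean',q_.mean(0).round(4),'zmax',q_[:,2].max().round(4))
        hi=q_[q_[:,2]>.058]; 
        if len(hi)>5: rr=cv2.minAreaRect(hi[:,:2].astype(np.float32)); print('   hi',len(hi),hi.mean(0).round(4),np.round(rr[0],4),np.round(rr[1],4),round(rr[2],1))
E
```

```text
b t 24.04 p [ 0.5976 -0.0111  0.1267] F [-0.7 -1.2  6.1] M [-0.19  0.09 -0.09] op 0.105
rel t 24.41 p [ 0.5973 -0.011   0.1261] F [ 0.2 -1.2  0.5] M [0.08 0.03 0.04] op 0.398
 t 25.77 p [0.4806 0.1195 0.2595] F [0.1 0.6 0.3] M [-0.03  0.04 -0.03] op 0.402
top 0.094 4111 [0.0001 0.0004 0.0992]
top 0.118 585 [0.0004 0.0009 0.1209]
side 0.094 1135 [-0.0007  0.0056  0.0983]
side 0.118 547 [-0.0014  0.0007  0.1198]
top comp px [183.  206.8] [170, 179, 28, 65, 524] mean [0.6422 0.2535 0.0481] zmax 0.0776
   hi 136 [0.6443 0.257  0.0669] [0.6365 0.2528] [0.0337 0.1029] 73.0
side comp px [191.7 312.3] [162, 279, 57, 66, 787] mean [0.637  0.2532 0.0468] zmax 0.074
   hi 183 [0.6379 0.2513 0.0656] [0.6369 0.2524] [0.0333 0.1038] 73.0
```

View pics/up.png

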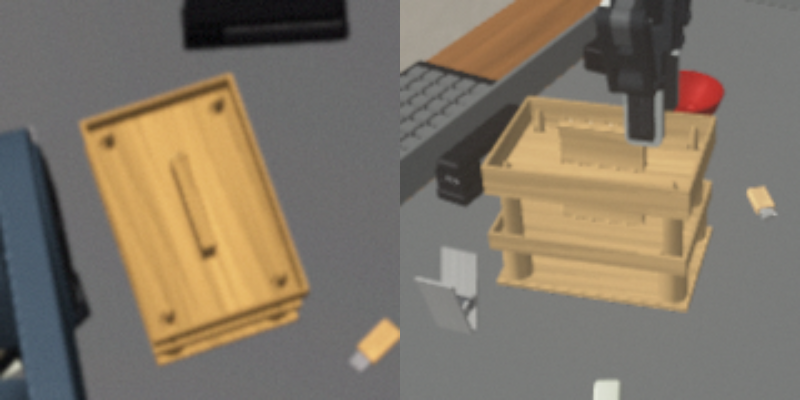

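Both trays are seated level: the upper floor top measures 99 mm and pins show through all four holes. Now I locate the clip in the board's frame (yaw ≈ −17°).

```bash
python3 - <<'E'
from h import *
a=np.radians(-17); R=np.array([[np.cos(a),-np.sin(a)],[np.sin(a),np.cos(a)]]); C=np.array([.6367,.2526])
for n in('top','side'):
    d=dict(np.load(f'/tmp/{n}.npz')); w=cloud(d).reshape(-1,3); col=d['pixels'].reshape(-1,3).astype(int)
    l=(w[:,:2]-C)@R; b=(abs(l[:,0])<.075)&(abs(l[:,1])<.04); z=w[:,2]
    h=b&(z>.056)&(z<.085)&(l[:,0]>0)
    print(n,'clip hi: x pct',np.percentile(l[h,0],[2,10,50,90,98]).round(4),'y',np.percentile(l[h,1],[2,10,50,90,98]).round(4),'zmax',np.percentile(z[h],98).round(4))
    for s in(1,-1):
        k=h&(l[:,1]*s>.006); print('  handle',s,k.sum(),l[k].mean(0).round(4),z[k].mean().round(4), 'slope x', np.polyfit(l[k,0],l[k,1],1).round(3), 'top y',np.percentile(s*l[k,1],97).round(4),'x',np.percentile(l[k,0],[4,96]).round(4))
    k=b&(z>.034)&(z<.046)&(l[:,0]>-.028)&(l[:,0]<.01)&(abs(l[:,1])<.01); print('  sheet edge',k.sum(),np.polyfit(l[k,0],l[k,1],1).round(4),np.percentile(l[k,1],[5,95]).round(4))
    k=b&(z>.003)&(z<.008)&(col.min(1)>100); print('  base',k.sum(),cv2.minAreaRect(l[k].astype(np.float32)))
    k=b&(z>.05)&(l[:,0]<-.02); print('  stick',l[k].mean(0).round(4),np.percentile(l[k,0],[3,97]).round(4))
E
```

```text
top clip hi: x pct [0.0268 0.0285 0.0388 0.0484 0.0508] y [-0.0162 -0.0155  0.0129  0.0152  0.017 ] zmax 0.0743
  handle 1 74 [0.0384 0.0133] 0.0651 slope x [0.031 0.012] top y 0.0169 x [0.0274 0.0496]
  handle -1 15 [ 0.0388 -0.0157] 0.0713 slope x [ 0.001 -0.016] top y 0.0166 x [0.0278 0.0502]
  sheet edge 47 [ 0.0192 -0.0006] [-0.0028  0.0011]
  base 688 ((-0.0018706470727920532, -0.0047090016305446625), (0.15119455754756927, 0.07512674480676651), 6.457098007202148)
  stick [-0.0439  0.0033] [-0.0516 -0.0353]
side clip hi: x pct [0.0271 0.0286 0.0371 0.0488 0.051 ] y [-0.0165 -0.0154 -0.0127  0.0156  0.0163] zmax 0.0703
  handle 1 32 [0.0357 0.0147] 0.0661 slope x [0.074 0.012] top y 0.0165 x [0.0266 0.0506]
  handle -1 87 [ 0.0389 -0.0137] 0.0636 slope x [ 0.013 -0.014] top y 0.0164 x [0.0287 0.0503]
  sheet edge 38 [-0.0113 -0.0002] [-0.0017  0.0011]
  base 855 ((-0.0005732476711273193, -0.00054175965487957), (0.12053011357784271, 0.043957922607660294), 0.4037969410419464)
  stick [-0.045   0.0059] [-0.0516 -0.0355]
```

```bash
python3 - <<'E'
from h import *
c=[.6737,.2411]
r.set_gripper(.62,30); r.move_to([*c,.16],q(-16.6)); r.move_linear([*c,.070],vel=.1); st('down')
r.set_gripper(0,30); r.sleep(.15); st('squeezed'); print(r.current_finger_force(), 'width mm',85*r.current_opening())
r.move_linear([*c,.082],vel=.05); st('lift12'); r.move_linear([*c,.23],vel=.2); st('up')
print(r.current_opening())
P=np.array([.5975,-.0111]); a=np.radians(SY); T=P+.0545*np.array([-np.sin(a),np.cos(a)]); print(T)
r.move_to([*T,.21],q(SY)); r.move_linear([*T,.185],vel=.1); r.sleep(.15); st('hover')
d=snap('side'); np.savez('/tmp/side5',**d)
cv2.imwrite('pics/clip.png',cv2.resize(d['pixels'][110:290,220:400],(600,600),interpolation=cv2.INTER_CUBIC)[:,:,::-1])
E
```

```text
down t 28.23 p [0.6741 0.2412 0.0708] F [0.3 0.5 0.3] M [0.04 0.   0.01] op 0.621
squeezed t 28.79 p [0.6748 0.2415 0.0717] F [0.5 1.  5.6] M [ 0.14 -0.14  0.02] op 0.205
32.174500823020935 width mm 17.400174848882237
lift12 t 29.18 p [0.6738 0.2411 0.0824] F [-0.1 -0.2 -0.7] M [-0.02  0.03 -0.01] op 0.202
up t 30.07 p [0.6731 0.2409 0.2284] F [ 0.3 -0.5 -0.5] M [-0.01  0.02 -0.  ] op 0.198
0.1975761652776547
[0.58344031 0.04155525]
hover t 31.51 p [0.5838 0.0418 0.1856] F [ 0.8 -0.6 -0.7] M [-0.01  0.01 -0.03] op 0.2
```

View pics/clip.png

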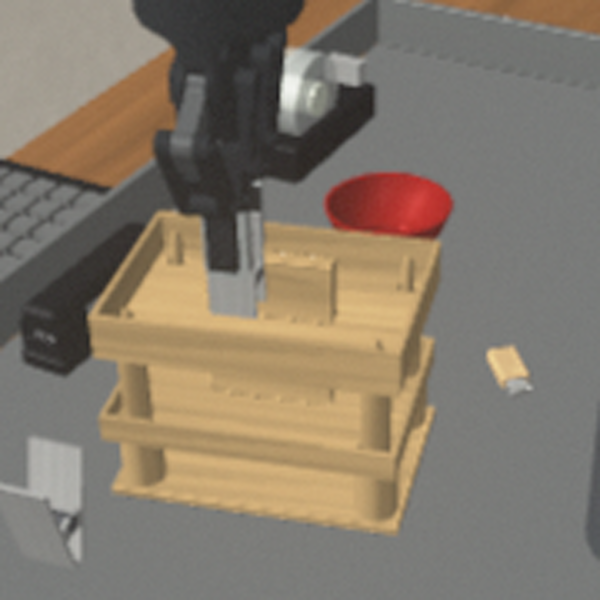

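The clip is held upright and squeezed open over the middle of the near long wall, with 17.4 mm across the handles as expected for fully squeezed. I'll lower it until the pivot bar meets the rim.

```bash
python3 - <<'E'
from h import *
T=[.5834,.0416]
if not lower(T,.185,.157,.007,.05,4): 
    lower(T,.157,.146,.0015,.02,5)
E
```

```text
no contact t 32.73 p [0.5832 0.0416 0.1566] F [-0.7 -0.  -0.7] M [-0.07 -0.01  0.  ] op 0.195
contact cmd 0.1510 t 33.73 p [0.5835 0.0422 0.1521] F [-4.2  4.3 12.4] M [0.75 0.82 0.03] op 0.202
```

```bash
python3 - <<'E'
from h import *
T=[.5834,.0416]
r.set_gripper(.55); st('rel'); r.move_linear([*T,.23],vel=.15); st()
r.move_to([.42,.2,.26],q(SY)); r.sleep(.2)
D={n:snap(n) for n in('top','side')}
cv2.imwrite('pics/end.png',np.hstack([cv2.resize(D['top']['pixels'][130:290,230:390],(400,400)),cv2.resize(D['side']['pixels'][120:280,220:380],(400,400))])[:,:,::-1])
a=np.radians(SY); R=np.array([[np.cos(a),-np.sin(a)],[np.sin(a),np.cos(a)]]); P=[.5975,-.0111]
for n in D:
    p=cloud(D[n]).reshape(-1,3); l=(p[:,:2]-P)@R
    k=(p[:,2]>.139)&(p[:,2]<.18)&(abs(l[:,0])<.05)&(abs(l[:,1]-.0545)<.035)
    print(n,'clip',k.sum(),'x',np.percentile(l[k,0],[3,97]).round(4),'y',np.percentile(l[k,1],[3,97]).round(4),'ztop',np.percentile(p[k,2],[97,100]).round(4))
    k=(p[:,2]>.094)&(p[:,2]<.104)&(abs(l[:,0])<.076)&(abs(l[:,1])<.048)
    print(np.linalg.lstsq(np.c_[l[k],np.ones(k.sum())],p[k,2],rcond=None)[0].round(4))
E
```

```text
rel t 34.12 p [0.5833 0.0415 0.1507] F [0.4 0.1 0.2] M [-0.03 -0.03 -0.01] op 0.55
 t 34.8 p [0.583  0.0416 0.2291] F [-0.1  0.6 -0. ] M [ 0.   -0.01 -0.01] op 0.551
top clip 116 x [-0.0113  0.0117] y [0.0408 0.0736] ztop [0.1568 0.159 ]
[ 0.0009 -0.0008  0.0992]
side clip 224 x [-0.0098  0.0127] y [0.0406 0.0731] ztop [0.154  0.1548]
[-0.0139 -0.0061  0.0988]
```

View pics/end.png

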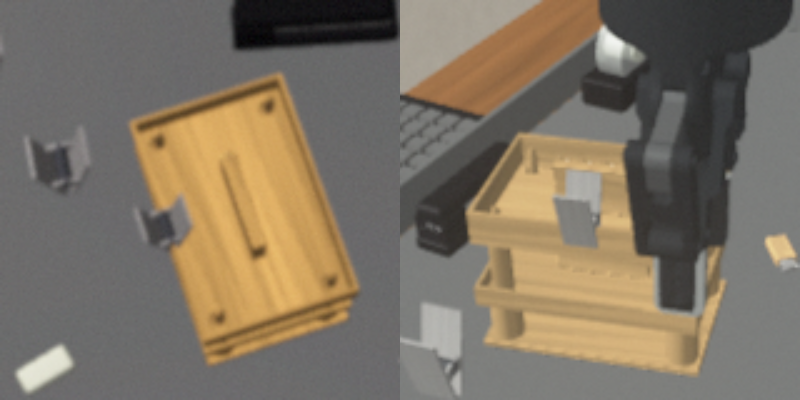

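The clip sits upright at the middle of the near wall, with handles 33 mm across and tops at about 156 mm (expected 156). Both trays are level and the gripper is clear.

```bash
python3 -c "
from h import *
print(r.hand_in(), r.current_t())"
```

```text
the job is handed in; nothing more can be done
the job is handed in; nothing more can be done
```

Job handed in: both trays were lowered level onto their shoulders, and the smallest clip is upright and fully down on the middle of the upper tray's long rim, with about 36 s of the 72 s used and the gripper clear of everything; no verdict was returned.

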